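# Sort slab-glass offcuts into their sample trays

### The job

Sort the five loose pieces of green slab glass into the three wooden trays: each piece goes into the tray that carries a bonded sample of its shape (both squares, both discs, and the one bar), lying flat on the tray's floor beside its fellow, not stacked and not resting on the rim. It is glass, so set each piece down rather than dropping it, and leave the flux jar and the roll of copper foil where they are.

Things in the scene. Friction and masses are not known exactly. Their poses are not given: they have to be found in the camera images.
- square_a: Loose square block of opaque green slab glass, 42 x 42 mm, 22 mm thick, about 0.1 kg, lying flat on the table. Origin at the centre of its underside, x and y square to its sides, z up.
- square_b: Loose square block of opaque green slab glass, 42 x 42 mm, 22 mm thick, about 0.1 kg, lying flat on the table. Origin at the centre of its underside, x and y square to its sides, z up. The same as square_a.
- disc_a: Loose round disc of opaque green slab glass, diameter 44 mm, 22 mm thick, about 0.1 kg, lying flat on the table. Origin at the centre of its underside, z up along the disc's axis.
- disc_b: Loose round disc of opaque green slab glass, diameter 44 mm, 22 mm thick, about 0.1 kg, lying flat on the table. Origin at the centre of its underside, z up along the disc's axis. The same as disc_a.
- bar: Loose straight bar of opaque green slab glass, 84 mm long (its x), 26 mm wide (its y), 22 mm thick, about 0.12 kg, lying flat on the table. Origin at the centre of its underside, z up.
- tray_square: The tray for squares: its sample is a 42 mm square. Fixed shallow wooden tray, 90 (x) by 140 (y) mm outside, walls 4 mm thick, 10 mm high; inner floor 82 x 132 mm, 4 mm above the table. On its far (+x) side a ledge 10 mm high, to x = 103 mm, bears the sample, 6 mm thick, centred at x = 74 mm. Origin at table height under the well's centre; z up; yaw within 0.25 rad.
- tray_disc: The tray for discs: its sample is a disc of diameter 44 mm. Fixed shallow wooden tray, 90 (x) by 140 (y) mm outside, walls 4 mm thick, 10 mm high; inner floor 82 x 132 mm, 4 mm above the table. On its far (+x) side a ledge 10 mm high, to x = 103 mm, bears the sample, 6 mm thick, centred at x = 74 mm. Origin at table height under the well's centre; z up; yaw within 0.25 rad.
- tray_bar: The tray for the bar: its sample is a bar 84 x 26 mm, lying along the tray's y. Fixed shallow wooden tray, 90 (x) by 140 (y) mm outside, walls 4 mm thick, 10 mm high; inner floor 82 x 132 mm, 4 mm above the table. On its far (+x) side a ledge 10 mm high, to x = 103 mm, bears the sample, 6 mm thick, centred at x = 74 mm. Origin at table height under the well's centre; z up; yaw within 0.25 rad.
- flux_jar: Bystander, not to be moved: small round jar standing among the glass, diameter 44 mm, 42 mm high, loose, about 0.11 kg. Origin at the centre of its underside.
- foil_roll: Bystander, not to be moved: flat roll of copper foil (a ring) lying among the glass, outer diameter 60 mm, hole 40 mm, 10 mm high, loose, about 0.06 kg. Origin at the centre of its underside.

How it is judged:
At the end, for the whole second after the job is handed in: Every piece is in the tray with the sample of its shape: the centre of its underside within 32 mm (tray x) and 58 mm (tray y) of the well's centre and less than 8 mm above the table, its face level within 0.1 rad, at rest and released; flux jar and foil roll within 20 mm of where they began (x of square_a in the frame of tray_square between -0.032 and 0.032 m and y of square_a in the frame of tray_square between -0.058 and 0.058 m and z of square_a in the frame of tray_square between 0 and 0.008 m and angle between each of square_a, square_b, disc_a, disc_b, bar's own z axis and vertical below 0.1 rad and linear speed of each of square_a, square_b, disc_a, disc_b, bar below 0.02 m/s and angular speed of each of square_a, square_b, disc_a, disc_b, bar below 0.2 rad/s and x of square_b in the frame of tray_square between -0.032 and 0.032 m and y of square_b in the frame of tray_square between -0.058 and 0.058 m and z of square_b in the frame of tray_square between 0 and 0.008 m and x of disc_a in the frame of tray_disc between -0.032 and 0.032 m and y of disc_a in the frame of tray_disc between -0.058 and 0.058 m and z of disc_a in the frame of tray_disc between 0 and 0.008 m and x of disc_b in the frame of tray_disc between -0.032 and 0.032 m and y of disc_b in the frame of tray_disc between -0.058 and 0.058 m and z of disc_b in the frame of tray_disc between 0 and 0.008 m and x of bar in the frame of tray_bar between -0.032 and 0.032 m and y of bar in the frame of tray_bar between -0.058 and 0.058 m and z of bar in the frame of tray_bar between 0 and 0.008 m and distance of each of flux_jar, foil_roll from where it was at the start of the episode below 0.02 m); the robot touches nothing.
It fails at once if a piece of glass is dropped into its tray (faster than 0.7 m/s just above the tray's floor: a fall of over 25 mm) ((x of square_a in the frame of tray_square between -0.032 and 0.032 m and y of square_a in the frame of tray_square between -0.058 and 0.058 m and z of square_a in the frame of tray_square below 0.03 m and linear speed of square_a above 0.7 m/s) or (x of square_b in the frame of tray_square between -0.032 and 0.032 m and y of square_b in the frame of tray_square between -0.058 and 0.058 m and z of square_b in the frame of tray_square below 0.03 m and linear speed of square_b above 0.7 m/s) or (x of disc_a in the frame of tray_disc between -0.032 and 0.032 m and y of disc_a in the frame of tray_disc between -0.058 and 0.058 m and z of disc_a in the frame of tray_disc below 0.03 m and linear speed of disc_a above 0.7 m/s) or (x of disc_b in the frame of tray_disc between -0.032 and 0.032 m and y of disc_b in the frame of tray_disc between -0.058 and 0.058 m and z of disc_b in the frame of tray_disc below 0.03 m and linear speed of disc_b above 0.7 m/s) or (x of bar in the frame of tray_bar between -0.032 and 0.032 m and y of bar in the frame of tray_bar between -0.058 and 0.058 m and z of bar in the frame of tray_bar below 0.03 m and linear speed of bar above 0.7 m/s)).
It fails at once if the flux jar is shifted by more than 20 mm or tipped over (distance of flux_jar from where it was at the start of the episode above 0.02 m or angle between flux_jar's own z axis and vertical above 0.3 rad).
It fails at once if the foil roll is shifted by more than 20 mm or tipped over (distance of foil_roll from where it was at the start of the episode above 0.02 m or angle between foil_roll's own z axis and vertical above 0.3 rad).
It also fails if it takes over 104 s, if anything falls off the work surface, if the arm or the gripper's body presses on something with over 40 N, if the wrist force passes 120 N, or if a joint passes its speed limit or range.

### The arm

A 7-joint arm with a two-finger parallel gripper is mounted at the origin on the work surface. World frame = base frame: x ahead of the robot, y to its left, z up, the work surface at z = 0. Lengths are in m, angles in rad, forces in N, time in s.
With the tool pointing down it reaches from about 0.4 to 0.875 m from the base axis. Payload 19.3 kg.
Tool frame: the origin (TCP) lies between the finger pads; the fingertips stand bot.tcp_to_tips ahead of it and the grasp point (between the pads) is the TCP (bot.tcp_to_tips is the distance from the TCP to the fingertips, in m); z points along the fingers, y is the line along which they close (so a half turn about z gives the same grasp; the last joint's range is limited). The gripper opens to 85 mm and grips with 20 to 120 N. Pads are 22 mm wide; open, the fingers measure 114 mm over their backs; the gripper's body (76 mm by 85 mm) begins 54 mm behind the grasp point. The pads swing forward as they close: fully open they stand 13 mm farther back than shut.
Start: joints at [-0.07, 0.521, -0.036, 1.599, 0.021, 1.021, -0.113], TCP at [0.625, -0, 0.215] pointing down, gripper open.
Joint ranges: [-2.91, 2.91], [-0.3, 2.13], [-1.5, 1.42], [0.17, 2.43], [-1.26, 4.41], [0.16, 1.93], [-2.52, 2.52]. Speed limits (rad/s): [1.89, 1.89, 2.39, 2.39, 3.01, 3.01, 3.01].

### API

Orientations are given as [roll, pitch, yaw] about the fixed x, y, z axes, in that order (R = Rz(yaw) Ry(pitch) Rx(roll)).
In Python, from workcell import telemetry, grab_frame, bot gives the robot as it stands. The module is installed in compiled form; this text tells all that it offers.
- The arm moves only by the shell command python3 -m crank 'ROWS' [FORCE]. ROWS is text: rows parted by semicolons, each of 7 numbers parted by spaces: the finger opening in m, from 0 to 0.0854, then the shift along the tool's x, y, z in m, then the turn, a rotation vector about the tool's x, y, z in degrees. A call has exactly 8 rows; each row shifts and turns the commanded pose from where the row before left it, along the tool's axes as they then stand; what a row does not reach is not made up. A row lasts 1/12 s, in which the tool goes at most 41.7 mm and 7.16 degrees, less where a joint would pass 70% of its speed; a pose out of reach is approached as far as the arm can. A call with a gripper value outside its range is refused whole. The fingers move at their own pace and stop on an object; FORCE is the grip in N (left out, the last holds). Time passes only in rows, so rows that do not move let the fingers close, or fill a call up. It gives the time, the measured TCP pose, the force, the opening and the grip force at its end, in the units of the state.
- telemetry.observe(): the state, without advancing time (a new reading comes with each control period).
- grab_frame(name): name is "scene" or "side" or "wrist"; returns a dict with "pixels" (420x560x3 uint8, red, green, blue), "depth" (420x560 float32, m along the optical axis (not along the pixel's ray), 0 where there is no reading), "vertical_fov" (degrees; the focal length in pixels is half the picture's height over the tangent of half this angle, whatever the lens; pixels are square), "cx", "cy" (the principal point, pixels), "distortion" ([k1, k2, p1, p2, k3] as OpenCV has them; the pictures are not rectified), "R" (3x3) and "t" (3): a world point X has camera coordinates R X + t; the wrist camera has in their place "hand_eye" (4x4, takes a point from camera to tool coordinates, whose origin is the TCP and whose axes are the flange's). Camera axes: x right, y down, z forward; pixel columns grow to the right and rows downward; lengths in m; the calibration is good to about 2 mm. A picture is of the moment at which its call begins: read the wrist's pose just before it.
- bot.job_done(): hands the job in; it is judged then, once.
The state is a dict: "clock": time; "qpos": joint angles; "qd": joint speeds; "joint_efforts": joint torques, N m; "position": TCP position; "tool_rot": TCP orientation; "force": force on the tool from outside, world axes, zero at the start; "moment": the same for the moment, N m; "grip_width": finger opening in m; "finger_force": force on a finger pad.
Only numpy, scipy, OpenCV 4.12 (cv2) and the standard library are available. Lean on these libraries where they do the work, as an engineer would, in place of code of your own. Each camera call takes 0.05 s, during which the arm holds its last target. There are 200 camera calls.

## Working session

There is one attempt and no reset: what is moved stays moved. The work goes in short steps, Python scripts to look and compute and a shell command to move; the robot and the scene stay as the last step left them, time stands still between calls to the robot, and variables do not carry over. Pictures are saved under pics/ and viewed, at most 14 in all, crops included, and the job is handed in when it is done.

```bash
mkdir -p pics
python3 - <<'E'
from workcell import telemetry, grab_frame, bot
import cv2, numpy as np, pickle
s=telemetry.observe(); print(s, bot.tcp_to_tips)
for n in ("scene","side","wrist"):
    f=grab_frame(n); pickle.dump(f,open(n+".pkl","wb"))
    cv2.imwrite(f"pics/{n}0.png",f["pixels"][:,:,::-1])
    print(n,{k:v for k,v in f.items() if k not in("pixels","depth")})
E
```

```text
{'clock': 0.0, 'qpos': array([-0.0701787 ,  0.5220442 , -0.03633334,  1.60000647,  0.02119276,
        1.02110919, -0.11281433]), 'qd': array([ 0.00084881, -0.00050224, -0.00038885, -0.0018679 ,  0.00100716,
       -0.00011829,  0.00051391]), 'joint_efforts': array([-4.24098413e-03, -9.27110124e+01,  1.97758444e+00, -3.69928443e+01,
        1.76317629e-02,  8.19846697e-03, -6.58496788e-05]), 'position': array([ 6.24635363e-01, -4.68414155e-05,  2.14907416e-01]), 'tool_rot': array([-3.14041261e+00,  7.59426366e-05,  1.57075211e+00]), 'force': array([-0.22171505,  0.09605821, -1.29914107]), 'moment': array([ 0.01474166, -0.04192152,  0.03571453]), 'finger_force': 0.0, 'grip_width': 0.08531428741537568} 0.019
scene {'vertical_fov': 57.81473081966013, 'cx': 273.2091180268083, 'cy': 209.58170955120778, 'distortion': array([-0.05203473,  0.        ,  0.        ,  0.        ,  0.        ]), 'R': array([[ 0.68195684,  0.73132951,  0.00959274],
       [ 0.58083403, -0.53355753, -0.6147749 ],
       [-0.44448475,  0.42482174, -0.78864428]]), 't': array([-0.3707581 , -0.29230467,  1.04736793])}
[... 202 characters left out ...]
2885274, -0.01017215],
       [-0.33364785,  0.55013086, -0.76552932],
       [ 0.41044829, -0.64627457, -0.64332059]]), 't': array([0.46939894, 0.19436211, 1.21226459])}
wrist {'vertical_fov': 62.37261086865965, 'cx': 281.12208333964094, 'cy': 208.8645516650257, 'distortion': array([0.01916795, 0.        , 0.        , 0.        , 0.        ]), 'hand_eye': array([[-5.79549225e-04, -9.61880753e-01, -2.73468610e-01,
         6.98505489e-02],
       [ 9.99999808e-01, -4.97808088e-04, -3.68294901e-04,
         6.27862173e-04],
       [ 2.18120891e-04, -2.73468771e-01,  9.61880857e-01,
        -1.58305913e-01],
       [ 0.00000000e+00,  0.00000000e+00,  0.00000000e+00,
         1.00000000e+00]])}
```

View images.

View pics/scene0.png

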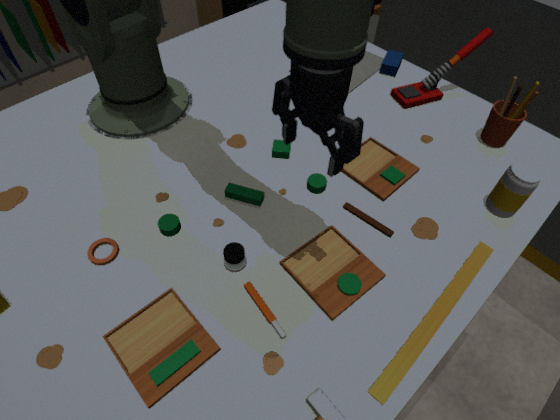

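View pics/side0.png

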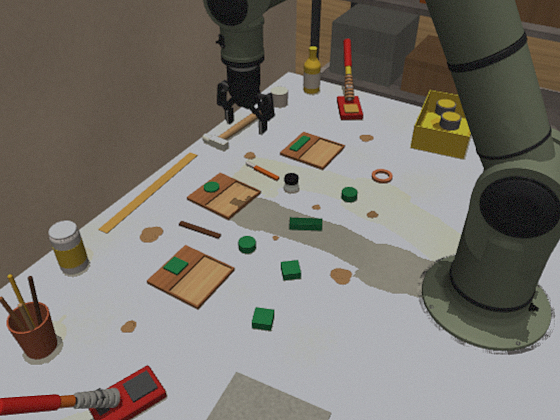

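View pics/wrist0.png

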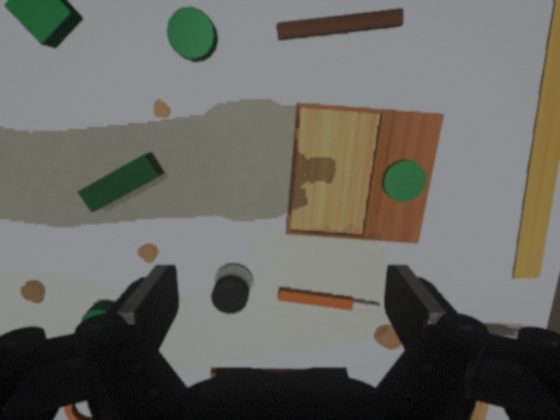

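```bash
cat > h.py <<'E'
import cv2, numpy as np
from scipy.spatial.transform import Rotation as Ro
from workcell import telemetry, grab_frame, bot
def cam(name,f=None,s=None):
    s=s or telemetry.observe(); f=f or grab_frame(name)
    h=f["pixels"].shape[0]; fl=h/2/np.tan(np.radians(f["vertical_fov"])/2)
    K=np.array([[fl,0,f["cx"]],[0,fl,f["cy"]],[0,0,1]])
    if "R" in f: R=f["R"].T; o=-R@f["t"]
    else:
        T=np.eye(4);T[:3,:3]=Ro.from_euler("xyz",s["tool_rot"]).as_matrix();T[:3,3]=s["position"]
        T=T@f["hand_eye"];R=T[:3,:3];o=T[:3,3]
    v,u=np.mgrid[:h,:f["pixels"].shape[1]]
    n=cv2.undistortPoints(np.dstack([u,v]).reshape(-1,1,2).astype(float),K,f["distortion"]).reshape(*u.shape,2)
    ray=np.dstack([n,np.ones(u.shape)])@R.T      # unit depth rays, world
    P=o+ray*f["depth"][...,None]; P[f["depth"]<=0]=np.nan
    return f,o,ray,P
def onplane(o,ray,z): return o+ray*((z-o[2])/ray[...,2])[...,None]
def blobs(mask,amin):
    n,l,st,c=cv2.connectedComponentsWithStats(mask.astype(np.uint8),connectivity=8)
    return [(l==i,c[i],st[i]) for i in range(1,n) if st[i][4]>=amin]
def hsv(f): return cv2.cvtColor(cv2.GaussianBlur(f["pixels"],(3,3),0),cv2.COLOR_RGB2HSV)
def green(f):
    H=hsv(f);return cv2.inRange(H,(55,100,20),(90,255,255))>0
def wood(f):
    H=hsv(f);return cv2.inRange(H,(3,70,30),(28,255,255))>0
def report(name,f=None,s=None):
    f,o,ray,P=cam(name,f,s); g=green(f)
    for m,c,st in blobs(g,60):
        p=P[m];p=p[np.isfinite(p[:,2])]; zt=np.percentile(p[:,2],85)
        zz=0.022 if zt>0.0185 else 0.016
        top=m&(np.abs(P[...,2]-zt)<0.004)
        q=onplane(o,ray[top],zz)[:,:2]
        r=cv2.minAreaRect((q*1000).astype(np.float32))
        print(name,"green px",c.round(),"n",st[4],"z",zt.round(4),"ctr",np.round(r[0],1),"size",np.round(r[1],1),"ang",round(r[2],1))
    w=wood(f)|g
    for m,c,st in blobs(w,1500):
        p=P[m&(np.abs(P[...,2]-.008)<.009)];
        if len(p)<1500: continue
        r=cv2.minAreaRect((p[:,:2]*1000).astype(np.float32))
        print(name,"wood px",c.round(),"n",st[4],"ctr",np.round(r[0],1),"size",np.round(r[1],1),"ang",round(r[2],1))
E
python3 - <<'E'
import pickle
from h import *
s=telemetry.observe()
for n in("side","scene","wrist"): report(n,pickle.load(open(n+".pkl","rb")),s)
f,o,ray,P=cam("scene",pickle.load(open("scene.pkl","rb")))
print("jar",P[247,234],"foil",P[238:266,88:120][wood(f)[238:266,88:120]].mean(0))
E
```

```text
side green px [299. 143.] n 132 z 0.0141 ctr [ 650.5 -309.5] size [84.8 25.5] ang 88.7
side green px [211. 187.] n 124 z 0.0148 ctr [750.8   5.7] size [38.6 41.8] ang 36.3
side green px [349. 194.] n 180 z 0.0203 ctr [ 412.6 -161.4] size [37.5 44.4] ang 26.4
side green px [305. 224.] n 364 z 0.0203 ctr [453.6   5. ] size [78.7 29.3] ang 28.1
side green px [247. 244.] n 230 z 0.0208 ctr [538.9 144.3] size [36.5 42.8] ang 33.5
side green px [176. 265.] n 242 z 0.0154 ctr [640.4 290. ] size [41.1 42.6] ang 89.6
side green px [290. 270.] n 305 z 0.0209 ctr [404.2 163.4] size [39.1 43.9] ang 40.0
side green px [263. 318.] n 393 z 0.0208 ctr [381.5 315.8] size [41.4 45. ] ang 21.1
side wood px [224. 195.] n 1842 ctr [711.1   4.1] size [146.5 160.1] ang 86.1
side wood px [191. 276.] n 2969 ctr [599.4 288.6] size [145.8 156.9] ang 89.8
scene green px [37. 28.] n 296 z -0.0032 ctr [-812.3  -12.2] size [ 5.8 77.3] ang 88.2
scene green px [16. 30.] n 464 z -0.0191 ctr [-826.2  -86.3] size [180.4   6.4] ang 1.3
scene green px [281. 149.] n 267 z 0.0245 ctr [405.5 154.5] size [40.6 42.7] ang 39.4
[... 876 characters left out ...]
27 ctr [409.4 155.6] size [41.8 43.2] ang 39.9
wrist green px [191.  33.] n 1850 z 0.0228 ctr [542.4 136.9] size [40.3 42.2] ang 48.7
wrist green px [119. 183.] n 1716 z 0.0228 ctr [457.8  -2.6] size [81.7 22.6] ang 27.8
wrist green px [404. 180.] n 1268 z 0.0166 ctr [753.3  -0.9] size [41.  42.1] ang 47.6
wrist green px [ 94. 313.] n 138 z 0.0235 ctr [ 409.8 -152.9] size [28.9  8.3] ang 20.5
wrist wood px [542. 162.] n 6159 ctr [903.2  24.6] size [ 32.3 288.1] ang 2.9
wrist wood px [340.  24.] n 1849 ctr [680.2 147.8] size [116.4  13.2] ang 5.5
wrist wood px [360. 172.] n 18089 ctr [7.094e+02 2.000e-01] size [143.2 148.1] ang 85.6
jar [ 0.56170698 -0.11805776  0.04340792] foil [nan nan nan]
```

```bash
cat > d.py <<'E'
import sys
from h import *
x,y,z,a=map(float,sys.argv[1:5]) # target mm, a = wanted world angle of tool y (deg)
s=telemetry.observe(); M=Ro.from_euler("xyz",s["tool_rot"]).as_matrix()
ty=np.degrees(np.arctan2(M[1,1],M[0,1]))
print("clock",round(s["clock"],2),"pos",(s["position"]*1000).round(1),"tilt",np.degrees(np.arccos(-M[2,2])).round(2),"tool y at",ty.round(1),"grip",round(s["grip_width"],4),s["finger_force"])
print("shift tool mm",(M.T@(np.array([x,y,z])-s["position"]*1000)).round(1),"turn z deg",round((ty-a+90)%180-90,1),"q7",s["qpos"][6].round(2))
E
python3 - <<'E'
import pickle
from h import *
f,o,ray,P=cam("scene",pickle.load(open("scene.pkl","rb")))
print("foil",onplane(o,ray[251,103],.01))
E
python3 -m crank '0.0854 0 -0.021 0.012 0 0 0;0.0854 0 -0.021 0.012 0 0 0;0.0854 0 -0.021 0.012 0 0 0;0.0854 0 -0.021 0.012 0 0 0;0.0854 0 -0.021 0.012 0 0 0;0.0854 0 -0.021 0.012 0 0 0;0.0854 0 -0.021 0.012 0 0 0;0.0854 0 -0.021 0.012 0 0 0' 40
python3 -m crank '0.0854 0 0 0 0 0 7;0.0854 0 0 0 0 0 7;0.0854 0 0 0 0 0 7;0.0854 0 0 0 0 0 7;0.0854 0 0 0 0 0 7;0.0854 0 0 0 0 0 7;0.0854 0 0 0 0 0 7;0.0854 0 0 0 0 0 7'
python3 d.py 457.5 -3 24 -62
```

```text
foil [ 0.37579565 -0.30374758  0.01      ]
clock: 0.82
position: [0.4558, -0.0001, 0.119]
tool_rot: [-3.142, -0.0, 1.571]
force: [1.1, 0.9, -0.4]
grip_width: 0.0854
finger_force: 0.0
clock: 1.48
position: [0.457, 0.0, 0.1195]
tool_rot: [-3.142, 0.0, 0.587]
force: [0.1, -0.1, 0.3]
grip_width: 0.0853
finger_force: 0.0
clock 1.48 pos [457.    0.  119.5] tilt 0.0 tool y at -56.3 grip 0.0853 0.0
shift tool mm [-1.2  2.8 95.5] turn z deg 5.7 q7 -0.96
```

```bash
python3 -m crank '0.0854 -0.001 0.003 0.012 0 0 5.7;0.0854 0 0 0.014 0 0 0;0.0854 0 0 0.014 0 0 0;0.0854 0 0 0.014 0 0 0;0.0854 0 0 0.014 0 0 0;0.0854 0 0 0.014 0 0 0;0.0854 0 0 0.013 0 0 0;0.0854 0 0 0 0 0 0'
python3 -m crank '0.01 0 0 0 0 0 0;0.01 0 0 0 0 0 0;0.01 0 0 0 0 0 0;0.01 0 0 0 0 0 0;0.01 0 0 0 0 0 0;0.01 0 0 0 0 0 0;0.01 0 0 0 0 0 0;0.01 0 0 0 0 0 0' 40
python3 d.py 457.5 -3 24 -62
```

```text
clock: 2.15
position: [0.4567, -0.0031, 0.0227]
tool_rot: [-3.141, 0.003, 0.494]
force: [-0.3, 0.9, 0.1]
grip_width: 0.0855
finger_force: 0.0
clock: 2.82
position: [0.4579, -0.003, 0.0246]
tool_rot: [3.142, -0.0, 0.494]
force: [0.4, 0.1, 0.8]
grip_width: 0.0098
finger_force: 0.0
clock 2.82 pos [457.9  -3.   24.6] tilt 0.01 tool y at -61.7 grip 0.0098 0.0
shift tool mm [-0.4 -0.2  0.6] turn z deg 0.3 q7 -0.97
```

Run:
```python
from h import *
a=grab_frame("wrist")["pixels"];b=grab_frame("side")["pixels"][150:340,180:440]
b=cv2.resize(b,(560,409),interpolation=cv2.INTER_CUBIC)
im=np.hstack([cv2.resize(a,(400,300)),cv2.resize(b,(400,300))])
cv2.imwrite("pics/c1.png",im[:,:,::-1])
```

```text
(no output)
```

View pics/c1.png

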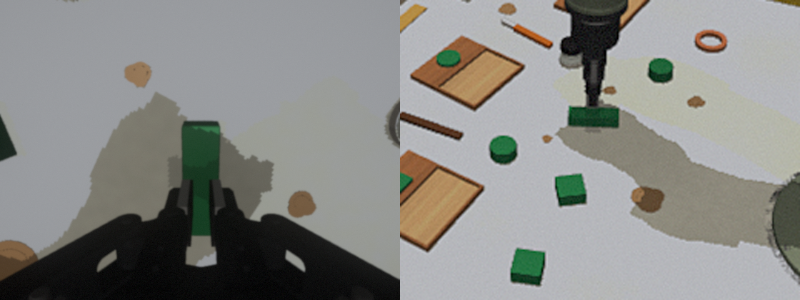

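Run:
```python
from h import *
f,o,ray,P=cam("wrist")
for v in (180,200,220,240,250,260,270,280,290,300,310):
    print(v,[(int(P[v,u,2]*1000)if np.isfinite(P[v,u,2]) else None) for u in range(240,324,6)])
f,o,ray,P=cam("side")
d=(hsv(f)[...,2]<60)&~green(f)
print([ (v,np.round(np.nanmin(P[v,285:330][d[v,285:330]][:,2])*1000) if d[v,285:330].any() else 0) for v in range(190,226,3)])
```

```text
180 [0, 0, 1, 22, 21, 20, 22, 21, 22, 23, 22, 22, 0, 0]
200 [0, 1, 0, 22, 21, 21, 21, 22, 22, 22, 21, 21, 0, 0]
220 [0, 0, 0, 22, 22, 22, 22, 21, 22, 22, 21, 20, 0, 0]
240 [0, 0, 0, 22, 21, 21, 22, 21, 22, 21, 21, 21, 0, 0]
250 [0, None, 0, 23, 21, 22, 20, 22, 22, 23, 21, 22, 0, 0]
260 [0, 0, 0, 52, 53, 43, 21, 21, 22, 54, 53, 53, 0, 0]
270 [54, 54, 63, 62, 63, 45, 20, 22, 21, 56, 62, 63, 64, 54]
280 [63, 62, 71, 70, 71, 46, 22, 21, 21, 57, 70, 71, None, 63]
290 [82, 79, 79, 77, 76, 47, 22, 21, 20, 57, 78, 77, 80, 82]
300 [86, 85, 86, 85, 77, 48, 22, 22, 22, 59, 77, 86, 85, 87]
310 [91, 91, 91, 91, 75, 22, 21, 22, 22, 60, 77, 90, 91, 90]
[(190, np.float64(112.0)), (193, np.float64(115.0)), (196, np.float64(109.0)), (199, np.float64(105.0)), (202, np.float64(129.0)), (205, np.float64(114.0)), (208, np.float64(87.0)), (211, np.float64(62.0)), (214, np.float64(46.0)), (217, np.float64(40.0)), (220, 0), (223, 0)]
```

```bash
python3 -m crank '0.0854 0 0 0 0 0 0;0.0854 0 0 0 0 0 0;0.0854 0 0 0 0 0 0;0.0854 0 0 0 0 0 0;0.0854 0 0 0 0 0 0;0.0854 0 0 0.005 0 0 0;0.0854 0 0 0.005 0 0 0;0.0854 0 0 0.005 0 0 0'
python3 -m crank '0.0854 0 0 0.005 0 0 0;0.0854 0 0 0.005 0 0 0;0.0854 0 0 0.003 0 0 0;0.02 0 0 0 0 0 0;0.02 0 0 0 0 0 0;0.02 0 0 0 0 0 0;0.02 0 0 0 0 0 0;0.02 0 0 0 0 0 0' 40
python3 d.py 457.5 -3 -6 -62
python3 - <<'E'
from h import *
f,o,ray,P=cam("side")
cv2.imwrite("pics/c2.png",cv2.resize(f["pixels"][150:270,240:380],(700,600),interpolation=cv2.INTER_CUBIC)[:,:,::-1])
E
```

```text
clock: 3.68
position: [0.4578, -0.003, 0.0089]
tool_rot: [-3.142, 0.0, 0.494]
force: [0.4, 0.2, -0.8]
grip_width: 0.0855
finger_force: 0.0
clock: 4.35
position: [0.458, -0.003, -0.0033]
tool_rot: [3.141, -0.0, 0.494]
force: [-0.4, -0.3, 9.0]
grip_width: 0.0255
finger_force: 7.8
clock 4.35 pos [458.   -3.   -3.3] tilt 0.02 tool y at -61.7 grip 0.0255 7.817576006054878
shift tool mm [-0.4 -0.3  2.7] turn z deg 0.3 q7 -0.96
```

View pics/c2.png

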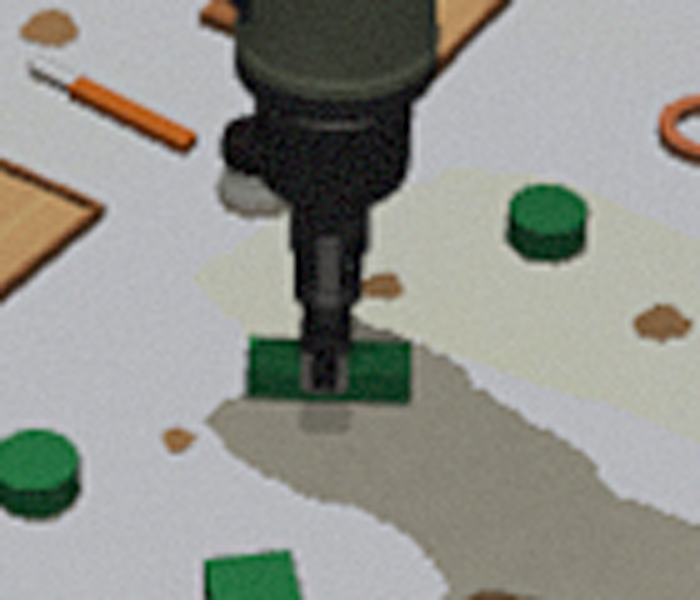

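```bash
python3 -m crank '0.02 0 0 0 0 0 0;0.02 0 0 0 0 0 0;0.02 0 0 0 0 0 0;0.02 0 0 0 0 0 0;0.02 0 0 0 0 0 0;0.02 0 0 0 0 0 0;0.02 0 0 0 0 0 0;0.02 0 0 0 0 0 0'
python3 - <<'E'
from h import *
s=telemetry.observe();f,o,ray,P=cam("wrist")
for v in (235,245,250,255,260,270,280,290,300,310):
    print(v,[(int(P[v,u,2]*1000)if np.isfinite(P[v,u,2]) else None) for u in range(216,350,6)])
E
```

```text
clock: 5.07
position: [0.458, -0.0031, -0.0031]
tool_rot: [3.141, -0.001, 0.494]
force: [-0.3, 0.1, 8.3]
grip_width: 0.0248
finger_force: 39.0
235 [0, 0, 0, 0, 0, 0, 22, 21, 21, 21, 21, 21, 22, 22, 22, 22, 22, -1, 0, 0, 0, 0, -1]
245 [0, 0, 0, 0, 0, 0, 22, 21, 22, 21, 21, 21, 22, 21, 21, 23, 22, -1, 0, 0, 0, 0, None]
250 [0, 0, 0, 0, 0, 0, 21, 22, 21, 21, 22, 21, 21, 21, 20, 21, 21, 0, 0, -1, 0, 0, 0]
255 [0, 0, 0, 0, 20, 21, 21, 22, 21, None, 21, 22, 22, 21, 21, 22, 21, 20, 21, 0, 0, 0, 0]
260 [0, 0, 0, 0, 25, 26, 19, 22, 21, 22, 21, 22, 22, 21, 22, 22, 25, 25, 26, 0, 0, 0, 0]
270 [0, 27, 27, 35, 35, 35, 20, 22, 22, None, 21, 21, 22, 20, 20, 21, 27, 35, 35, 34, 27, 26, 0]
280 [35, 35, 36, 42, 43, 42, 23, 22, 22, 21, 20, 22, 21, 21, 22, 21, 28, 43, 43, 43, 34, 35, 36]
290 [42, 51, 53, 50, 50, 46, 24, 21, 22, 21, 22, 21, 21, 22, 21, 21, 28, 49, 50, 49, 51, 52, 42]
300 [60, 59, 57, 58, 48, 46, 24, 21, 22, 20, 22, 20, 21, 21, 21, 21, 30, 49, 50, 56, 58, 60, 58]
310 [64, 63, 63, 64, 51, 48, 20, 22, 21, 22, 22, 21, 22, 21, 20, 21, 29, 51, 54, 63, 63, 63, 64]
```

```bash
python3 - <<'E'
from h import *
f,o,ray,P=cam("side")
for v in range(212,236,2):
    print(v,[(int(P[v,u,2]*1000)if np.isfinite(P[v,u,2]) else None) for u in range(290,326,3)])
print(P[224,305],P[226,305])
E
python3 -m crank '0.02 0 0 -0.003 0 0 0;0.02 0 0 -0.004 0 0 0;0.02 0 0 -0.004 0 0 0;0.02 0 0 -0.004 0 0 0;0.02 0 0 -0.005 0 0 0;0.02 0 0 0 0 0 0;0.02 0 0 0 0 0 0;0.02 0 0 0 0 0 0' 60
python3 - <<'E'
from h import *
f,o,ray,P=cam("side")
cv2.imwrite("pics/c3.png",cv2.resize(f["pixels"][150:270,240:380],(700,600),interpolation=cv2.INTER_CUBIC)[:,:,::-1])
E
```

```text
212 [-1, -3, -1, -1, 98, 104, 102, -2, -4, 0, -4, -3]
214 [-3, -2, -1, -1, 91, 90, 92, -1, -4, -3, -2, -2]
216 [-2, -4, -3, -1, 82, 81, 80, -7, -2, -2, -2, 0]
218 [17, 17, 22, 18, 71, 63, 62, 18, 16, 17, -3, -2]
220 [19, 16, 19, 20, 38, 56, 58, 23, 17, 20, 19, -3]
222 [17, 23, 20, 18, 34, 39, 33, 18, 19, 21, 19, -2]
224 [19, 15, 16, 18, 22, 33, 25, 16, 21, 20, 19, -5]
226 [9, 8, 9, 11, 24, 21, 17, 11, 16, 13, 14, 0]
228 [3, 4, 0, 0, 11, 15, 12, 6, 5, 6, 6, -8]
230 [2, -4, -7, -7, 0, -1, 0, 1, -1, 0, 1, -5]
232 [-2, -2, -5, -4, -1, -3, -1, -2, -4, -3, -1, -3]
234 [-4, -2, -3, -3, -3, -4, -2, 0, 0, -1, -3, -1]
[0.44365427 0.02524689 0.03382316] [0.44637903 0.01973068 0.02172229]
clock: 5.83
position: [0.4578, -0.003, 0.0165]
tool_rot: [-3.142, -0.0, 0.494]
force: [0.2, -0.2, -1.3]
grip_width: 0.0238
finger_force: 59.7
```

View pics/c3.png

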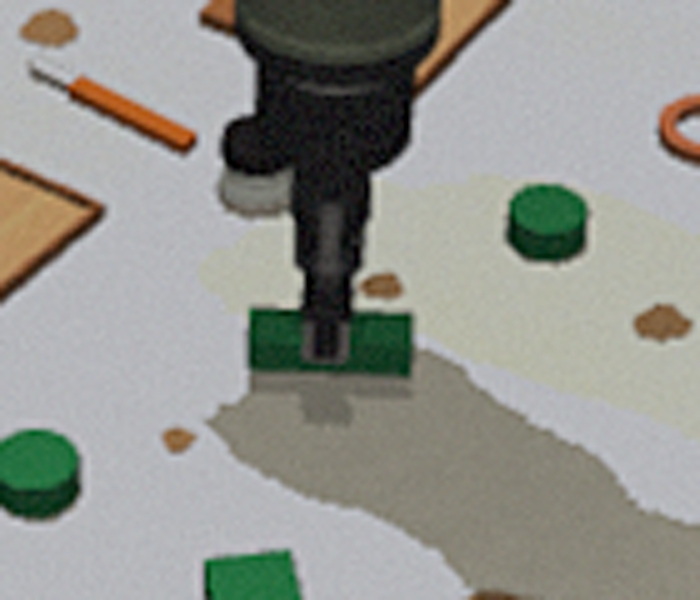

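```bash
python3 -m crank '0.02 0 0 -0.012 0 0 -7;0.02 0 0 -0.012 0 0 -7;0.02 0 0 -0.012 0 0 -7;0.02 0 0 -0.012 0 0 -7;0.02 0 0 -0.012 0 0 -7;0.02 0 0 -0.012 0 0 -7;0.02 0 0 0 0 0 -7;0.02 0 0 0 0 0 -7'
python3 -m crank '0.02 -0.015 0.006 0 0 0 -4;0.02 -0.030 0.012 0 0 0 0;0.02 -0.035 0.014 0 0 0 0;0.02 -0.035 0.014 0 0 0 0;0.02 -0.035 0.014 0 0 0 0;0.02 -0.035 0.014 0 0 0 0;0.02 -0.035 0.014 0 0 0 0;0.02 -0.025 0.010 0 0 0 0'
python3 -m crank '0.02 -0.025 0.010 0 0 0 0;0.02 -0.020 0.007 0 0 0 0;0.02 -0.010 0.003 0 0 0 0;0.02 -0.005 0.002 0 0 0 0;0.02 0 0 0 0 0 0;0.02 0 0 0 0 0 0;0.02 0 0 0 0 0 0;0.02 0 0 0 0 0 0'
python3 d.py 579.5 -315.5 1.7 -1.3
python3 - <<'E'
from h import *
f=grab_frame("wrist"); cv2.imwrite("pics/w4.png",f["pixels"][:,:,::-1]); report("wrist",f)
report("scene")
E
```

```text
clock: 6.55
position: [0.4581, -0.0031, 0.089]
tool_rot: [3.141, -0.0, 1.477]
force: [0.1, -0.5, -0.5]
grip_width: 0.0245
finger_force: 59.7
clock: 7.22
position: [0.5475, -0.2549, 0.0881]
tool_rot: [-3.141, 0.001, 1.539]
force: [-0.5, 0.5, -1.0]
grip_width: 0.0238
finger_force: 59.7
clock: 7.88
position: [0.5678, -0.3106, 0.0886]
tool_rot: [-3.142, -0.0, 1.542]
force: [-0.3, -0.2, -1.1]
grip_width: 0.0241
finger_force: 59.7
clock 7.88 pos [ 567.8 -310.6   88.6] tilt 0.02 tool y at -1.6 grip 0.0241 59.70138072967529
shift tool mm [-4.6 11.9 86.9] turn z deg -0.3 q7 0.31
wrist green px [29. 15.] n 1813 z 0.0223 ctr [ 423.3 -185.3] size [15.8 28. ] ang 89.1
wrist green px [403. 219.] n 4205 z 0.0166 ctr [ 652.7 -318.7] size [82.8 25.9] ang 88.8
wrist green px [281. 272.] n 10402 z 0.1141 ctr [ 566.9 -359. ] size [139.8  42.1] ang 88.6
wrist wood px [356. 195.] n 28015 ctr [ 608.7 -321.8] size [147.2 151.2] ang 89.0
wrist wood px [ 29. 208.] n 2178 ctr [ 386.  -305.7] size [59.2 38.7] ang 72.1
scene green px [317. 117.] n 240 z 0.0248 ctr [383.9 308.9] size [42.1 40.9] ang 20.1
scene gr
[... 302 characters left out ...]
-172.2] size [40.6 44.3] ang 55.7
scene green px [349. 284.] n 398 z 0.0178 ctr [751.9  -2.9] size [40.8 43.5] ang 41.2
scene green px [152. 289.] n 298 z 0.1154 ctr [ 514.1 -276.2] size [27.5 32.3] ang 88.2
scene green px [120. 310.] n 438 z 0.1153 ctr [ 511.4 -340.8] size [35.5 31.3] ang 87.2
scene green px [174. 362.] n 839 z 0.0181 ctr [ 651.2 -319.6] size [82.4 26.4] ang 88.8
scene wood px [376. 168.] n 2736 ctr [596.7 283.9] size [142.8 148.1] ang 89.4
scene wood px [332. 271.] n 5081 ctr [707.2   3.7] size [147.6 148.3] ang 85.5
scene wood px [429. 325.] n 3465 ctr [898.   80.3] size [ 30.3 402.6] ang 2.8
scene wood px [158. 342.] n 7936 ctr [ 603.9 -318.1] size [141.6 154.3] ang 89.5
```

View pics/w4.png

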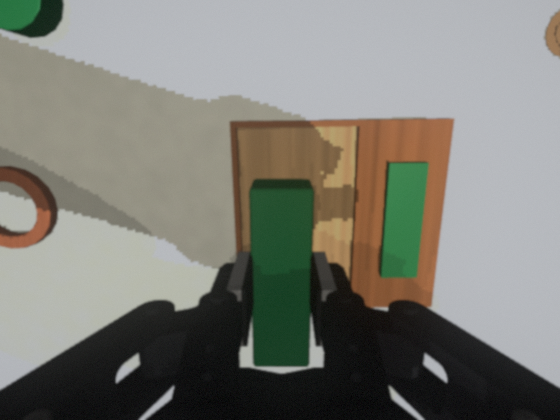

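```bash
python3 -m crank '0.02 -0.006 0.011 0 0 0 0;0.02 0 0 0.015 0 0 0;0.02 0 0 0.018 0 0 0;0.02 0 0 0.018 0 0 0;0.02 0 0 0.015 0 0 0;0.02 0 0 0.010 0 0 0;0.02 0 0 0 0 0 0;0.02 0 0 0 0 0 0'
python3 -m crank '0.02 0 0 0.004 0 0 0;0.02 0 0 0.003 0 0 0;0.02 0 0 0.002 0 0 0;0.02 0 0 0.001 0 0 0;0.02 0 0 0.0005 0 0 0;0.02 0 0 0 0 0 0;0.02 0 0 0 0 0 0;0.02 0 0 0 0 0 0'
python3 d.py 578.7 -317 0.7 -1.3
```

```text
clock: 8.65
position: [0.5785, -0.318, 0.0125]
tool_rot: [-3.141, -0.0, 1.541]
force: [1.1, -0.0, 0.0]
grip_width: 0.0244
finger_force: 59.7
clock: 9.32
position: [0.5785, -0.3182, 0.0021]
tool_rot: [3.141, 0.0, 1.541]
force: [-0.2, -0.1, -1.4]
grip_width: 0.0239
finger_force: 59.7
clock 9.32 pos [ 578.5 -318.2    2.1] tilt 0.01 tool y at -1.7 grip 0.0239 59.701403975486755
shift tool mm [1.2 0.1 1.4] turn z deg -0.4 q7 0.3
```

```bash
python3 -m crank '0.02 0 0 0.001 0 0 0;0.02 0 0 0.0005 0 0 0;0.02 0 0 0 0 0 0;0.045 0 0 0 0 0 0;0.045 0 0 0 0 0 0;0.045 0 0 0 0 0 0;0.045 0 0 0 0 0 0;0.045 0 0 0 0 0 0'
python3 -m crank '0.045 0 0 -0.005 0 0 0;0.045 0 0 -0.015 0 0 0;0.045 0 0 -0.02 0 0 0;0.045 0 0 -0.02 0 0 0;0.0854 0 0 -0.02 0 0 0;0.0854 0 0 -0.01 0 0 0;0.0854 0 0 0 0 0 0;0.0854 0 0 0 0 0 0'
python3 - <<'E'
from h import *
report("wrist")
E
python3 d.py 415.5 -171 80 0
```

```text
clock: 9.98
position: [0.5784, -0.3182, 0.0004]
tool_rot: [-3.141, -0.0, 1.541]
force: [0.9, 0.4, 0.3]
grip_width: 0.0448
finger_force: 0.0
clock: 10.65
position: [0.5786, -0.3183, 0.0911]
tool_rot: [3.141, 0.0, 1.541]
force: [-0.2, 0.2, -0.8]
grip_width: 0.0851
finger_force: 0.0
wrist green px [18. 10.] n 811 z 0.0216 ctr [ 427.5 -188.7] size [ 9.1 15.1] ang 89.1
wrist green px [386. 207.] n 4169 z 0.0166 ctr [ 652.7 -318.7] size [82.3 25.8] ang 88.9
wrist green px [281. 213.] n 4083 z 0.0265 ctr [ 578.9 -319.5] size [83.3 24.3] ang 87.8
wrist wood px [325. 196.] n 33209 ctr [ 607.5 -318. ] size [140.2 150.1] ang 89.0
wrist wood px [ 20. 198.] n 1726 ctr [ 390.9 -306.3] size [57.4 28.3] ang 75.0
clock 10.7 pos [ 578.2 -318.    90.1] tilt 0.03 tool y at -1.7 grip 0.0851 0.0
shift tool mm [ 142.1 -166.9   10.2] turn z deg -1.7 q7 0.31
```

```bash
python3 -m crank '0.0854 0.012 -0.014 0 0 0 -1.7;0.0854 0.022 -0.026 0 0 0 0;0.0854 0.024 -0.028 0 0 0 0;0.0854 0.024 -0.028 0 0 0 0;0.0854 0.024 -0.028 0 0 0 0;0.0854 0.022 -0.026 0 0 0 0;0.0854 0.012 -0.014 0 0 0 0;0.0854 0.003 -0.003 0 0 0 0'
python3 d.py 415.5 -171 -7 0
python3 - <<'E'
from h import *
report("wrist")
E
```

```text
clock: 11.37
position: [0.4086, -0.1727, 0.0898]
tool_rot: [-3.138, -0.001, 1.572]
force: [-0.4, -0.1, 0.6]
grip_width: 0.0856
finger_force: 0.0
clock 11.37 pos [ 408.6 -172.7   89.8] tilt 0.2 tool y at 0.1 grip 0.0856 0.0
shift tool mm [ 1.6  7.2 96.8] turn z deg 0.1 q7 0.16
wrist green px [289. 211.] n 2818 z 0.0225 ctr [ 414.7 -169.4] size [40.2 41.7] ang 0.1
wrist green px [490. 412.] n 552 z 0.027 ctr [ 578.6 -333.7] size [25.7 16.6] ang 1.2
wrist wood px [510. 316.] n 2938 ctr [ 583.  -263.2] size [33.4 86.4] ang 89.2
```

```bash
python3 -m crank '0.0854 0.003 0.006 0.005 0 0 0;0.0854 0 0 0.017 0 0 0;0.0854 0 0 0.017 0 0 0;0.0854 0 0 0.017 0 0 0;0.0854 0 0 0.017 0 0 0;0.0854 0 0 0.014 0 0 0;0.0854 0 0 0.008 0 0 0;0.0854 0 0 0.002 0 0 0'
python3 -m crank '0.03 0 0 0 0 0 0;0.03 0 0 0 0 0 0;0.03 0 0 0 0 0 0;0.03 0 0 0 0 0 0;0.03 0 0 0 0 0 0;0.03 0 0 0 0 0 0;0.03 0 0 0 0 0 0;0.03 0 0 0 0 0 0' 60
python3 d.py 414.7 -169.4 -7 0
python3 -m crank '0.03 0 0 -0.003 0 0 0;0.03 0 0 -0.007 0 0 0;0.03 0 0 -0.010 0 0 0;0.03 0 0 -0.015 0 0 0;0.03 0 0 -0.020 0 0 0;0.03 0 0 -0.020 0 0 0;0.03 0 0 -0.020 0 0 0;0.03 0 0 -0.010 0 0 0'
python3 d.py 677 -26 80 -4.4
```

```text
clock: 12.08
position: [0.4179, -0.1717, -0.0083]
tool_rot: [-3.14, -0.001, 1.571]
force: [-0.7, -0.3, 0.7]
grip_width: 0.0857
finger_force: 0.0
clock: 12.75
position: [0.4183, -0.172, -0.0055]
tool_rot: [3.14, 0.001, 1.571]
force: [-4.1, 1.2, 17.5]
grip_width: 0.0414
finger_force: 58.5
clock 12.75 pos [ 418.3 -172.    -5.5] tilt 0.08 tool y at -0.0 grip 0.0414 58.46219301223755
shift tool mm [ 2.6 -3.6  1.5] turn z deg -0.0 q7 0.11
clock: 13.42
position: [0.4185, -0.1721, 0.1015]
tool_rot: [3.139, 0.001, 1.571]
force: [0.1, 0.5, -0.7]
grip_width: 0.0415
finger_force: 60.8
clock 13.42 pos [ 418.5 -172.1  101.5] tilt 0.16 tool y at -0.0 grip 0.0415 60.767197608947754
shift tool mm [146.2 258.4  22.1] turn z deg 4.4 q7 0.16
```

```bash
python3 -m crank '0.03 0.008 0.014 0 0 0 0;0.03 0.016 0.028 0 0 0 0;0.03 0.018 0.032 0 0 0 0;0.03 0.018 0.032 0 0 0 0;0.03 0.018 0.032 0 0 0 0;0.03 0.018 0.032 0 0 0 0;0.03 0.018 0.032 0 0 0 0;0.03 0.016 0.028 0 0 0 0'
python3 -m crank '0.03 0.011 0.02 0 0 0 0;0.03 0.005 0.01 0 0 0 4.4;0.03 0 0 0.015 0 0 0;0.03 0 0 0.015 0 0 0;0.03 0 0 0.015 0 0 0;0.03 0 0 0.01 0 0 0;0.03 0 0 0 0 0 0;0.03 0 0 0 0 0 0'
python3 d.py 677.2 -25.2 -1.5 -4.4
python3 - <<'E'
from h import *
report("wrist")
E
```

```text
clock: 14.08
position: [0.6496, -0.0402, 0.0998]
tool_rot: [3.141, -0.0, 1.571]
force: [0.5, -0.2, -0.8]
grip_width: 0.0416
finger_force: 60.9
clock: 14.75
position: [0.6778, -0.0258, 0.0441]
tool_rot: [-3.141, -0.0, 1.494]
force: [-0.3, 0.2, -0.5]
grip_width: 0.0412
finger_force: 60.9
clock 14.75 pos [677.8 -25.8  44.1] tilt 0.01 tool y at -4.4 grip 0.0412 60.92077016830444
shift tool mm [ 0.6 -0.6 45.6] turn z deg -0.0 q7 -0.19
wrist green px [415. 184.] n 4886 z 0.0165 ctr [753.4  -1.3] size [42.3 43.6] ang 85.4
wrist green px [281. 272.] n 8062 z 0.0718 ctr [676.6 -47.9] size [58.4 57.1] ang 85.6
wrist wood px [340. 152.] n 56434 ctr [710.3  -1.2] size [146.1 155.6] ang 85.8
```

```bash
python3 -m crank '0.03 0 0 0.010 0 0 0;0.03 0 0 0.014 0 0 0;0.03 0 0 0.010 0 0 0;0.03 0 0 0.005 0 0 0;0.03 0 0 0.003 0 0 0;0.03 0 0 0.002 0 0 0;0.03 0 0 0.001 0 0 0;0.03 0 0 0 0 0 0'
python3 -m crank '0.03 0 0 0.0007 0 0 0;0.03 0 0 0.0005 0 0 0;0.03 0 0 0 0 0 0;0.058 0 0 0 0 0 0;0.058 0 0 0 0 0 0;0.058 0 0 0 0 0 0;0.058 0 0 0 0 0 0;0.058 0 0 0 0 0 0'
python3 -m crank '0.058 0 0 -0.005 0 0 0;0.058 0 0 -0.015 0 0 0;0.058 0 0 -0.02 0 0 0;0.058 0 0 -0.025 0 0 0;0.0854 0 0 -0.02 0 0 0;0.0854 0 0 -0.01 0 0 0;0.0854 0 0 0 0 0 0;0.0854 0 0 0 0 0 0'
python3 d.py 541 136 -7 0
python3 - <<'E'
from h import *
report("wrist")
E
```

```text
clock: 15.47
position: [0.6779, -0.0258, -0.0012]
tool_rot: [3.142, 0.0, 1.494]
force: [-0.1, -0.7, -1.5]
grip_width: 0.0413
finger_force: 61.0
clock: 16.13
position: [0.6779, -0.0258, -0.0028]
tool_rot: [-3.142, -0.0, 1.494]
force: [0.6, -0.2, -0.5]
grip_width: 0.0582
finger_force: 0.0
clock: 16.8
position: [0.678, -0.0258, 0.0928]
tool_rot: [3.141, -0.0, 1.494]
force: [0.5, 0.1, 0.1]
grip_width: 0.0852
finger_force: 0.0
clock 16.8 pos [678.  -25.8  92.8] tilt 0.05 tool y at -4.4 grip 0.0852 0.0
shift tool mm [ 150.8 -149.1   99.7] turn z deg -4.4 q7 -0.19
wrist green px [44.  2.] n 160 z 0.0165 ctr [545.2 116.1] size [ 1.6 14.6] ang 86.3
wrist green px [388. 169.] n 3093 z 0.0165 ctr [753.2  -0.9] size [42.1 42.5] ang 44.5
wrist green px [281. 213.] n 2916 z 0.0265 ctr [678.8 -24.4] size [43.  41.5] ang 65.9
wrist wood px [325. 154.] n 38869 ctr [708.2   1.6] size [141.9 151.3] ang 86.4
wrist wood px [276. 348.] n 2141 ctr [ 665.4 -148.3] size [22.4 90. ] ang 81.2
```

```bash
python3 -m crank '0.0854 0.012 -0.012 0 0 0 0;0.0854 0.024 -0.024 0 0 0 0;0.0854 0.026 -0.026 0 0 0 0;0.0854 0.026 -0.026 0 0 0 0;0.0854 0.026 -0.026 0 0 0 0;0.0854 0.024 -0.024 0 0 0 0;0.0854 0.012 -0.011 0 0 0 0;0.0854 0 0 0 0 0 -4.4'
python3 d.py 541 136 -7 0
python3 - <<'E'
from h import *
report("wrist")
E
```

```text
clock: 17.52
position: [0.5376, 0.139, 0.0913]
tool_rot: [-3.139, -0.001, 1.574]
force: [0.7, 0.7, 0.2]
grip_width: 0.0852
finger_force: 0.0
clock 17.52 pos [537.6 139.   91.3] tilt 0.17 tool y at 0.2 grip 0.0852 0.0
shift tool mm [-3.1  3.7 98.3] turn z deg 0.2 q7 -0.44
wrist green px [457.   6.] n 981 z 0.0165 ctr [641.9 267.8] size [ 6.8 41.9] ang 89.6
wrist green px [ 88. 190.] n 3652 z 0.0225 ctr [408.7 156.3] size [42.2 39.9] ang 40.4
wrist green px [286. 216.] n 2728 z 0.0225 ctr [541.3 138.6] size [39.8 41.7] ang 1.7
wrist green px [478. 411.] n 249 z 0.1718 ctr [692.4 -21.9] size [20.   6.7] ang 65.2
wrist wood px [377.  49.] n 23320 ctr [597.9 245.5] size [ 59.4 148.7] ang 89.9
wrist wood px [478. 197.] n 2769 ctr [677.6 149.4] size [113.8  13. ] ang 6.2
wrist wood px [505. 310.] n 4153 ctr [706.6  53.4] size [ 40.  100.1] ang 85.6
```

```bash
python3 -m crank '0.0854 0 0.002 0.005 0 0 0;0.0854 0 0 0.017 0 0 0;0.0854 0 0 0.017 0 0 0;0.0854 0 0 0.017 0 0 0;0.0854 0 0 0.017 0 0 0;0.0854 0 0 0.014 0 0 0;0.0854 0 0 0.008 0 0 0;0.0854 0 0 0.002 0 0 0'
python3 -m crank '0.03 0 0 0 0 0 0;0.03 0 0 0 0 0 0;0.03 0 0 0 0 0 0;0.03 0 0 0 0 0 0;0.03 0 0 0 0 0 0;0.03 0 0 0 0 0 0;0.03 0 0 0 0 0 0;0.03 0 0 0 0 0 0' 60
python3 d.py 541.3 138.6 -7 0
python3 -m crank '0.03 0 0 -0.003 0 0 0;0.03 0 0 -0.007 0 0 0;0.03 0 0 -0.010 0 0 0;0.03 0 0 -0.015 0 0 0;0.03 0 0 -0.020 0 0 0;0.03 0 0 -0.020 0 0 0;0.03 0 0 -0.020 0 0 0;0.03 0 0 -0.010 0 0 0'
python3 d.py 681.8 34.6 80 -4.4
```

```text
clock: 18.23
position: [0.5421, 0.1342, -0.0067]
tool_rot: [-3.139, 0.001, 1.568]
force: [-0.1, 0.2, -0.3]
grip_width: 0.0853
finger_force: 0.0
clock: 18.9
position: [0.5433, 0.1353, -0.0035]
tool_rot: [3.14, -0.0, 1.57]
force: [-4.0, -0.8, 12.3]
grip_width: 0.0406
finger_force: 58.9
clock 18.9 pos [543.3 135.3  -3.5] tilt 0.07 tool y at -0.0 grip 0.0406 58.865899443626404
shift tool mm [ 3.3 -2.   3.5] turn z deg -0.0 q7 -0.46
clock: 19.57
position: [0.5437, 0.1354, 0.1034]
tool_rot: [3.139, -0.001, 1.571]
force: [0.5, 0.0, -0.8]
grip_width: 0.0413
finger_force: 60.7
clock 19.57 pos [543.7 135.4 103.4] tilt 0.18 tool y at -0.0 grip 0.0413 60.72492957115173
shift tool mm [-100.8  138.    23.7] turn z deg 4.4 q7 -0.44
```

```bash
python3 -m crank '0.03 -0.009 0.012 0 0 0 0;0.03 -0.017 0.023 0 0 0 0;0.03 -0.020 0.028 0 0 0 0;0.03 -0.020 0.028 0 0 0 0;0.03 -0.018 0.025 0 0 0 0;0.03 -0.011 0.015 0 0 0 0;0.03 -0.005 0.007 0 0 0 0;0.03 0 0 0 0 0 4.4'
python3 -m crank '0.03 0 0 0.010 0 0 0;0.03 0 0 0.018 0 0 0;0.03 0 0 0.020 0 0 0;0.03 0 0 0.012 0 0 0;0.03 0 0 0 0 0 0;0.03 0 0 0 0 0 0;0.03 0 0 0 0 0 0;0.03 0 0 0 0 0 0'
python3 d.py 681.8 34.6 0.5 -4.4
python3 - <<'E'
from h import *
report("wrist")
E
```

```text
clock: 20.23
position: [0.6816, 0.0334, 0.1]
tool_rot: [3.142, 0.0, 1.493]
force: [-0.7, 0.4, -0.8]
grip_width: 0.0412
finger_force: 60.9
clock: 20.9
position: [0.6814, 0.0354, 0.0415]
tool_rot: [3.14, -0.0, 1.494]
force: [-0.8, 0.7, -0.7]
grip_width: 0.0408
finger_force: 60.9
clock 20.9 pos [681.4  35.4  41.5] tilt 0.09 tool y at -4.4 grip 0.0408 60.87312698364258
shift tool mm [-0.8  0.4 41. ] turn z deg 0.0 q7 -0.28
wrist green px [282. 290.] n 11537 z 0.0671 ctr [680.6  16.8] size [59.1 55.9] ang 85.5
wrist green px [409. 282.] n 3315 z 0.0167 ctr [754.7   2.3] size [38.  40.1] ang 25.8
wrist wood px [253.  24.] n 6586 ctr [680.7 148.4] size [117.9  14.8] ang 5.6
wrist wood px [326. 251.] n 39114 ctr [708.5   3.9] size [137.4 150.9] ang 85.6
```

```bash
python3 -m crank '0.03 -0.002 0 0.010 0 0 0;0.03 0 0 0.012 0 0 0;0.03 0 0 0.008 0 0 0;0.03 0 0 0.004 0 0 0;0.03 0 0 0.003 0 0 0;0.03 0 0 0.002 0 0 0;0.03 0 0 0.001 0 0 0;0.03 0 0 0 0 0 0'
python3 -m crank '0.03 0 0 0.0008 0 0 0;0.03 0 0 0.0005 0 0 0;0.03 0 0 0 0 0 0;0.058 0 0 0 0 0 0;0.058 0 0 0 0 0 0;0.058 0 0 0 0 0 0;0.058 0 0 0 0 0 0;0.058 0 0 0 0 0 0'
python3 -m crank '0.058 0 0 -0.005 0 0 0;0.058 0 0 -0.015 0 0 0;0.058 0 0 -0.02 0 0 0;0.058 0 0 -0.025 0 0 0;0.0854 0 0 -0.02 0 0 0;0.0854 0 0 -0.01 0 0 0;0.0854 0 0 0 0 0 0;0.0854 0 0 0 0 0 0'
python3 d.py 408.7 156.3 -7 40
python3 - <<'E'
from h import *
report("wrist")
E
```

```text
clock: 21.62
position: [0.6806, 0.0333, 0.0007]
tool_rot: [-3.142, 0.0, 1.494]
force: [-1.2, -0.0, 1.7]
grip_width: 0.0411
finger_force: 61.2
clock: 22.28
position: [0.6807, 0.0333, -0.0011]
tool_rot: [-3.142, 0.0, 1.494]
force: [0.1, -0.5, 0.6]
grip_width: 0.0579
finger_force: 0.0
clock: 22.95
position: [0.6807, 0.0332, 0.0945]
tool_rot: [3.141, -0.0, 1.494]
force: [0.5, -0.6, -0.9]
grip_width: 0.0853
finger_force: 0.0
clock 22.95 pos [680.7  33.2  94.5] tilt 0.04 tool y at -4.4 grip 0.0853 0.0
shift tool mm [ 101.8 -280.8  101.3] turn z deg -44.4 q7 -0.27
wrist green px [281. 210.] n 2891 z 0.0265 ctr [681.2  35.9] size [41.6 43.3] ang 2.0
wrist green px [382. 247.] n 2410 z 0.0165 ctr [7.529e+02 6.000e-01] size [42.  41.1] ang 28.1
wrist green px [283. 287.] n 2566 z 0.0265 ctr [678.4 -24.6] size [44.3 41. ] ang 86.9
wrist wood px [267.  37.] n 4193 ctr [680.4 148. ] size [117.5  13.8] ang 5.7
wrist wood px [322. 237.] n 29190 ctr [708.3   2.4] size [140.1 149.8] ang 85.6
```

```bash
python3 -m crank '0.0854 0.006 -0.016 0 0 0 0;0.0854 0.013 -0.036 0 0 0 0;0.0854 0.014 -0.038 0 0 0 0;0.0854 0.014 -0.038 0 0 0 0;0.0854 0.014 -0.038 0 0 0 0;0.0854 0.014 -0.038 0 0 0 0;0.0854 0.013 -0.036 0 0 0 0;0.0854 0.010 -0.028 0 0 0 -3'
python3 -m crank '0.0854 0.004 -0.012 0 0 0 -6.9;0.0854 0 0 0 0 0 -6.9;0.0854 0 0 0 0 0 -6.9;0.0854 0 0 0 0 0 -6.9;0.0854 0 0 0 0 0 -6.9;0.0854 0 0 0 0 0 -6.9;0.0854 0 0 0 0 0 0;0.0854 0 0 0 0 0 0'
python3 d.py 408.7 156.3 -7 40
python3 - <<'E'
from h import *
report("wrist")
E
```

```text
clock: 23.67
position: [0.4176, 0.152, 0.0932]
tool_rot: [-3.139, 0.001, 1.546]
force: [1.8, 1.1, 0.0]
grip_width: 0.0854
finger_force: 0.0
clock: 24.33
position: [0.4086, 0.1555, 0.0934]
tool_rot: [-3.14, -0.001, 2.265]
force: [-0.5, 0.1, 0.7]
grip_width: 0.0853
finger_force: 0.0
clock 24.33 pos [408.6 155.5  93.4] tilt 0.09 tool y at 39.8 grip 0.0853 0.0
shift tool mm [  0.5   0.7 100.4] turn z deg -0.2 q7 -0.05
wrist green px [412.  17.] n 2445 z 0.0225 ctr [391.  296.4] size [45.7 22.2] ang 39.2
wrist green px [279. 209.] n 3225 z 0.0225 ctr [405.8 157.3] size [39.2 40.8] ang 39.8
wrist wood px [121. 170.] n 3609 ctr [303.4 103.6] size [48.9 49.3] ang 14.0
wrist wood px [522. 238.] n 11477 ctr [583.2 267. ] size [103.1 120.4] ang 89.6
```

```bash
python3 -m crank '0.0854 0.003 0 0.005 0 0 0;0.0854 0 0 0.017 0 0 0;0.0854 0 0 0.017 0 0 0;0.0854 0 0 0.017 0 0 0;0.0854 0 0 0.017 0 0 0;0.0854 0 0 0.014 0 0 0;0.0854 0 0 0.009 0 0 0;0.0854 0 0 0.003 0 0 0'
python3 -m crank '0.03 0 0 0 0 0 0;0.03 0 0 0 0 0 0;0.03 0 0 0 0 0 0;0.03 0 0 0 0 0 0;0.03 0 0 0 0 0 0;0.03 0 0 0 0 0 0;0.03 0 0 0 0 0 0;0.03 0 0 0 0 0 0' 60
python3 d.py 408.7 156.3 -7 40
python3 -m crank '0.03 0 0 -0.003 0 0 0;0.03 0 0 -0.007 0 0 0;0.03 0 0 -0.010 0 0 0;0.03 0 0 -0.015 0 0 0;0.03 0 0 -0.020 0 0 0;0.03 0 0 -0.020 0 0 0;0.03 0 0 -0.020 0 0 0;0.03 0 0 -0.010 0 0 0'
python3 -m crank '0.03 0 0 0 0 0 6.8;0.03 0 0 0 0 0 6.8;0.03 0 0 0 0 0 6.8;0.03 0 0 0 0 0 6.8;0.03 0 0 0 0 0 6.8;0.03 0 0 0 0 0 6.8;0.03 0 0 0 0 0 0;0.03 0 0 0 0 0 0'
python3 d.py 571 251 80 -0.3
```

```text
clock: 25.05
position: [0.4063, 0.1581, -0.0064]
tool_rot: [-3.14, -0.0, 2.268]
force: [-0.4, 0.7, 0.3]
grip_width: 0.0856
finger_force: 0.0
clock: 25.72
position: [0.4075, 0.1582, -0.004]
tool_rot: [3.14, 0.0, 2.268]
force: [-3.4, -0.0, 16.9]
grip_width: 0.0404
finger_force: 58.6
clock 25.72 pos [407.5 158.2  -4. ] tilt 0.07 tool y at 40.0 grip 0.0404 58.638482093811035
shift tool mm [-2.2 -0.3  3. ] turn z deg -0.0 q7 -0.17
clock: 26.38
position: [0.4077, 0.1583, 0.1027]
tool_rot: [3.139, 0.001, 2.269]
force: [0.6, 0.1, -1.1]
grip_width: 0.0401
finger_force: 61.2
clock: 27.05
position: [0.4071, 0.1583, 0.1005]
tool_rot: [3.141, -0.0, 1.561]
force: [1.7, 0.5, -0.6]
grip_width: 0.0403
finger_force: 61.2
clock 27.05 pos [407.1 158.3 100.5] tilt 0.03 tool y at -0.6 grip 0.0403 61.22659206390381
shift tool mm [ 94.4 162.9  20.6] turn z deg -0.3 q7 -0.62
```

```bash
python3 -m crank '0.03 0.008 0.014 0 0 0 0;0.03 0.015 0.026 0 0 0 0;0.03 0.018 0.031 0 0 0 0;0.03 0.018 0.031 0 0 0 0;0.03 0.016 0.028 0 0 0 0;0.03 0.011 0.018 0 0 0 0;0.03 0.006 0.011 0 0 0 0;0.03 0.002 0.004 0 0 0 0'
python3 -m crank '0.03 0 0 0.010 0 0 0;0.03 0 0 0.018 0 0 0;0.03 0 0 0.020 0 0 0;0.03 0 0 0.010 0 0 0;0.03 0 0 0 0 0 0;0.03 0 0 0 0 0 0;0.03 0 0 0 0 0 0;0.03 0 0 0 0 0 0'
python3 d.py 571 251 0 -0.3
python3 - <<'E'
from h import *
report("wrist")
E
```

```text
clock: 27.72
position: [0.5726, 0.2506, 0.0998]
tool_rot: [3.142, -0.001, 1.561]
force: [-0.8, -0.3, -0.4]
grip_width: 0.0401
finger_force: 61.2
clock: 28.38
position: [0.5719, 0.25, 0.0431]
tool_rot: [3.14, -0.001, 1.557]
force: [0.2, 0.2, -1.2]
grip_width: 0.0401
finger_force: 61.2
clock 28.38 pos [571.9 250.   43.1] tilt 0.08 tool y at -0.8 grip 0.0401 61.210137605667114
shift tool mm [ 1.  -0.9 43.1] turn z deg -0.5 q7 -0.62
wrist green px [411. 172.] n 5896 z 0.0165 ctr [642.7 285.8] size [40.9 41.8] ang 89.4
wrist green px [281. 274.] n 9492 z 0.0694 ctr [572.3 226.9] size [56.4 55.4] ang 89.2
wrist wood px [334. 142.] n 59116 ctr [600.2 286.8] size [140.5 156. ] ang 88.3
```

```bash
python3 -m crank '0.03 0.006 -0.003 0.010 0 0 0;0.03 0 0 0.012 0 0 0;0.03 0 0 0.009 0 0 0;0.03 0 0 0.005 0 0 0;0.03 0 0 0.003 0 0 0;0.03 0 0 0.002 0 0 0;0.03 0 0 0.001 0 0 0;0.03 0 0 0 0 0 0'
python3 -m crank '0.03 0 0 0.0008 0 0 0;0.03 0 0 0.0007 0 0 0;0.03 0 0 0 0 0 0;0.058 0 0 0 0 0 0;0.058 0 0 0 0 0 0;0.058 0 0 0 0 0 0;0.058 0 0 0 0 0 0;0.058 0 0 0 0 0 0'
python3 -m crank '0.058 0 0 -0.005 0 0 0;0.058 0 0 -0.015 0 0 0;0.058 0 0 -0.02 0 0 0;0.058 0 0 -0.025 0 0 0;0.0854 0 0 -0.02 0 0 0;0.0854 0 0 -0.01 0 0 0;0.0854 0 0 0 0 0 0;0.0854 0 0 0 0 0 0'
python3 d.py 386 310 -7 21
python3 - <<'E'
from h import *
report("wrist")
E
```

```text
clock: 29.1
position: [0.5685, 0.2557, 0.0002]
tool_rot: [-3.141, 0.0, 1.557]
force: [1.0, 0.7, -1.0]
grip_width: 0.04
finger_force: 61.2
clock: 29.77
position: [0.5686, 0.2558, -0.0016]
tool_rot: [-3.142, -0.0, 1.557]
force: [0.5, -0.3, -0.3]
grip_width: 0.0578
finger_force: 0.0
clock: 30.43
position: [0.5685, 0.2558, 0.0935]
tool_rot: [3.141, -0.0, 1.557]
force: [1.1, -0.0, -0.6]
grip_width: 0.0856
finger_force: 0.0
clock 30.43 pos [568.5 255.8  93.5] tilt 0.02 tool y at -0.8 grip 0.0856 0.0
shift tool mm [  51.6 -183.3  100.5] turn z deg -21.8 q7 -0.62
wrist green px [ 14. 139.] n 2022 z 0.0226 ctr [401.5 308.5] size [50.1 25. ] ang 76.6
wrist green px [388. 168.] n 3611 z 0.0165 ctr [642.7 285.8] size [40.6 41.7] ang 89.1
wrist green px [281. 215.] n 3417 z 0.0265 ctr [569.1 255.5] size [42.  40.4] ang 89.2
wrist wood px [326. 152.] n 38048 ctr [597.4 283.4] size [144.1 149.9] ang 89.7
wrist wood px [542. 246.] n 2478 ctr [767.6 221. ] size [29.8 62.1] ang 11.8
```

Placed. Now the last square.

```bash
python3 -m crank '0.0854 0.004 -0.014 0 0 0 0;0.0854 0.008 -0.028 0 0 0 0;0.0854 0.010 -0.034 0 0 0 0;0.0854 0.010 -0.034 0 0 0 0;0.0854 0.009 -0.032 0 0 0 0;0.0854 0.006 -0.024 0 0 0 0;0.0854 0.004 -0.013 0 0 0 0;0.0854 0.001 -0.004 0 0 0 -3.2'
python3 -m crank '0.0854 0 0 0 0 0 -6.2;0.0854 0 0 0 0 0 -6.2;0.0854 0 0 0 0 0 -6.2;0.0854 0 0 0 0 0 0;0.0854 0 0 0 0 0 0;0.0854 0 0 0 0 0 0;0.0854 0 0 0 0 0 0;0.0854 0 0 0 0 0 0'
python3 - <<'E'
from h import *
report("wrist")
E
python3 d.py 386 310 -7 21
```

```text
clock: 31.15
position: [0.3838, 0.3111, 0.0928]
tool_rot: [-3.14, 0.001, 1.614]
force: [0.4, 0.7, -0.3]
grip_width: 0.0856
finger_force: 0.0
clock: 31.82
position: [0.3863, 0.3104, 0.0934]
tool_rot: [-3.141, 0.0, 1.936]
force: [0.5, 1.2, 1.3]
grip_width: 0.0854
finger_force: 0.0
wrist green px [277. 212.] n 3222 z 0.0226 ctr [383.8 310.9] size [38.8 41.2] ang 21.7
wrist wood px [503. 281.] n 10553 ctr [573.2 314.8] size [ 81.8 100. ] ang 89.4
clock 31.87 pos [386.2 310.4  93.4] tilt 0.01 tool y at 20.9 grip 0.0858 0.0
shift tool mm [ -0.3  -0.3 100.4] turn z deg -0.1 q7 -0.61
```

```bash
python3 -m crank '0.0854 0.001 -0.002 0.005 0 0 -0.7;0.0854 0 0 0.017 0 0 0;0.0854 0 0 0.017 0 0 0;0.0854 0 0 0.017 0 0 0;0.0854 0 0 0.017 0 0 0;0.0854 0 0 0.014 0 0 0;0.0854 0 0 0.009 0 0 0;0.0854 0 0 0.003 0 0 0'
python3 -m crank '0.03 0 0 0 0 0 0;0.03 0 0 0 0 0 0;0.03 0 0 0 0 0 0;0.03 0 0 0 0 0 0;0.03 0 0 0 0 0 0;0.03 0 0 0 0 0 0;0.03 0 0 0 0 0 0;0.03 0 0 0 0 0 0' 60
python3 -m crank '0.03 0 0 -0.003 0 0 0;0.03 0 0 -0.007 0 0 0;0.03 0 0 -0.010 0 0 0;0.03 0 0 -0.015 0 0 0;0.03 0 0 -0.020 0 0 0;0.03 0 0 -0.020 0 0 0;0.03 0 0 -0.020 0 0 0;0.03 0 0 -0.010 0 0 0'
python3 -m crank '0.03 0 0 0 0 0 5.6;0.03 0 0 0 0 0 5.6;0.03 0 0 0 0 0 5.6;0.03 0 0 0 0 0 5.6;0.03 0 0 0 0 0 0;0.03 0 0 0 0 0 0;0.03 0 0 0 0 0 0;0.03 0 0 0 0 0 0'
python3 d.py 568.5 316 80 -0.6
```

```text
clock: 32.53
position: [0.3833, 0.3103, -0.0069]
tool_rot: [-3.14, 0.001, 1.95]
force: [-0.4, -0.1, -0.1]
grip_width: 0.0855
finger_force: 0.0
clock: 33.2
position: [0.3844, 0.3109, -0.0045]
tool_rot: [3.14, -0.0, 1.949]
force: [-2.0, -1.6, 13.4]
grip_width: 0.0404
finger_force: 59.2
clock: 33.87
position: [0.3847, 0.3111, 0.1024]
tool_rot: [3.139, -0.001, 1.949]
force: [0.5, -0.2, -0.2]
grip_width: 0.0397
finger_force: 61.3
clock: 34.53
position: [0.384, 0.3106, 0.0995]
tool_rot: [-3.142, -0.0, 1.561]
force: [-0.0, 0.3, -1.8]
grip_width: 0.0402
finger_force: 61.3
clock 34.53 pos [384.  310.6  99.5] tilt 0.0 tool y at -0.6 grip 0.0402 61.28355860710144
shift tool mm [  7.2 184.4  19.5] turn z deg 0.0 q7 -0.91
```

```bash
python3 -m crank '0.03 0.001 0.014 0 0 0 0;0.03 0.001 0.028 0 0 0 0;0.03 0.001 0.034 0 0 0 0;0.03 0.001 0.034 0 0 0 0;0.03 0.001 0.032 0 0 0 0;0.03 0.001 0.024 0 0 0 0;0.03 0.001 0.013 0 0 0 0;0.03 0 0.005 0 0 0 0'
python3 -m crank '0.03 0 0 0.010 0 0 0;0.03 0 0 0.018 0 0 0;0.03 0 0 0.020 0 0 0;0.03 0 0 0.010 0 0 0;0.03 0 0 0 0 0 0;0.03 0 0 0 0 0 0;0.03 0 0 0 0 0 0;0.03 0 0 0 0 0 0'
python3 d.py 568.5 316 -0.5 -0.6
python3 - <<'E'
from h import *
f=grab_frame("wrist"); cv2.imwrite("pics/w5.png",f["pixels"][:,:,::-1]); report("wrist",f)
E
```

```text
clock: 35.2
position: [0.57, 0.3146, 0.099]
tool_rot: [3.141, 0.0, 1.558]
force: [-0.7, -0.6, -0.4]
grip_width: 0.0402
finger_force: 61.3
clock: 35.87
position: [0.5685, 0.3158, 0.0426]
tool_rot: [3.14, -0.001, 1.559]
force: [-0.0, -0.4, -1.3]
grip_width: 0.0403
finger_force: 61.2
clock 35.87 pos [568.5 315.8  42.6] tilt 0.09 tool y at -0.7 grip 0.0403 61.24579668045044
shift tool mm [ 0.2 -0.  43.1] turn z deg -0.1 q7 -0.7
wrist green px [282. 293.] n 12776 z 0.0692 ctr [568.9 291.2] size [58.4 56.3] ang 89.1
wrist green px [409. 278.] n 3947 z 0.0166 ctr [642.6 286.9] size [40.2 42.3] ang 89.4
wrist wood px [352. 218.] n 24586 ctr [597.4 311.7] size [ 89.  150.6] ang 89.5
```

View pics/w5.png

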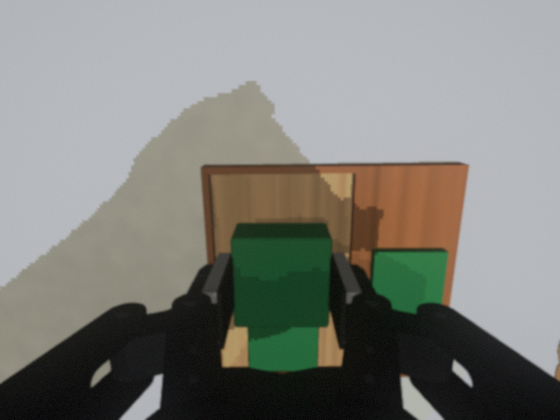

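The picture shows the held square (px ~281,275) over the free half of the square tray, with the first square behind it at (282,345). It is clear to lower.

```bash
python3 -m crank '0.03 0 0 0.010 0 0 0;0.03 0 0 0.012 0 0 0;0.03 0 0 0.009 0 0 0;0.03 0 0 0.005 0 0 0;0.03 0 0 0.003 0 0 0;0.03 0 0 0.002 0 0 0;0.03 0 0 0.001 0 0 0;0.03 0 0 0 0 0 0'
python3 -m crank '0.03 0 0 0.0008 0 0 0;0.03 0 0 0.0007 0 0 0;0.03 0 0 0 0 0 0;0.058 0 0 0 0 0 0;0.058 0 0 0 0 0 0;0.058 0 0 0 0 0 0;0.058 0 0 0 0 0 0;0.058 0 0 0 0 0 0'
python3 -m crank '0.058 0 0 -0.005 0 0 0;0.058 0 0 -0.015 0 0 0;0.058 0 0 -0.02 0 0 0;0.058 0 0 -0.025 0 0 0;0.0854 0 0 -0.025 0 0 0;0.0854 0 0 -0.025 0 0 0;0.0854 0 0 -0.025 0 0 0;0.0854 0 0 0 0 0 0'
python3 - <<'E'
from h import *
f=grab_frame("wrist"); report("wrist",f)
f=grab_frame("scene"); report("scene",f); cv2.imwrite("pics/s6.png",f["pixels"][:,:,::-1])
E
```

```text
clock: 36.58
position: [0.5681, 0.3154, -0.0003]
tool_rot: [-3.142, 0.0, 1.558]
force: [0.3, 0.3, -0.9]
grip_width: 0.0402
finger_force: 61.3
clock: 37.25
position: [0.5681, 0.3154, -0.0021]
tool_rot: [-3.142, -0.0, 1.559]
force: [-0.0, -0.7, -0.6]
grip_width: 0.058
finger_force: 0.0
clock: 37.92
position: [0.5702, 0.3166, 0.1444]
tool_rot: [3.135, -0.004, 1.558]
force: [0.5, -0.2, -0.4]
grip_width: 0.0856
finger_force: 0.0
wrist green px [278. 199.] n 2300 z 0.0241 ctr [567.8 314.9] size [40.1 39.8] ang 89.2
wrist green px [363. 228.] n 2064 z 0.0141 ctr [641.1 286.5] size [39.3 41. ] ang 89.2
wrist green px [279. 264.] n 2051 z 0.0242 ctr [568.3 255.9] size [41.8 39.4] ang 89.1
wrist wood px [319. 219.] n 19419 ctr [597.4 285.3] size [140.4 147.6] ang 89.9
scene green px [37. 28.] n 294 z -0.003 ctr [-816.9  -11.5] size [86.6  5. ] ang 0.8
scene green px [17. 31.] n 440 z -0.0199 ctr [-814.4  -86.3] size [178.8   6. ] ang 1.7
scene green px [367. 157.] n 643 z 0.0283 ctr [565.5 286.5] size [ 43.  103.5] ang 0.0
scene green px [392. 175.] n 248 z 0.0185 ctr [641.4 284.4] size [41.6 43.6] ang 0.5
scene green px [333. 247.] n 402 z 0.0279 ctr [678.4  35.9] size [41.9 41.7] ang 47.2
scene green px [311. 264.] n 427 z 0.028 ctr [675.3 -23.7] size [40.  43.8] ang 44.5
scene green px [349. 283.] n 398 z 0.0175 ctr [751.9  -2.9] size [40.8 43.5] ang 41.2
scene green px [148. 329.] n 906 z 0.0278 ctr [ 575.6 -321. ] size [82.7 27. ] ang 88.1
scene green px [174. 362.] n 836 z 0.018 ctr [ 651.2 -319.7] size [82.2 26.2] ang 88.6
scene wood px [376. 168.] n 2657 ctr [593.5 284.1] size [144.7 154. ] ang 89.6
scene wood px [332. 271.] n 4963 ctr [707.4   3.8] size [147.3 148.5] ang 85.5
scene wood px [429. 325.] n 3468 ctr [898.   80.3] size [ 30.3 401.8] ang 2.8
scene wood px [160. 346.] n 7085 ctr [ 604.2 -318.3] size [140.4 153.2] ang 88.8
```

View pics/s6.png

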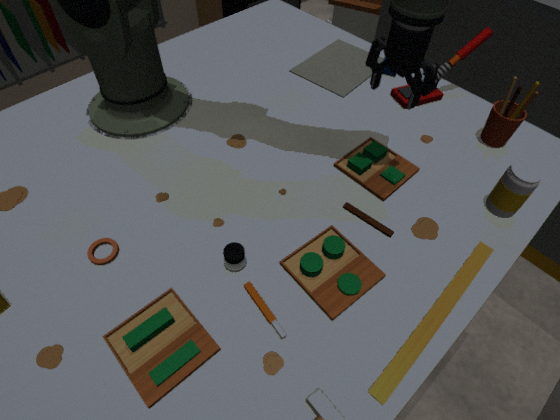

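The picture shows all five pieces flat in their trays: squares near (367,157), discs at (333,247) and (311,264), bar at (148,329). The jar (234,256) and the foil roll (103,251) have not moved, and the gripper is clear.

```bash
python3 -m crank '0.0854 0 0 0 0 0 0;0.0854 0 0 0 0 0 0;0.0854 0 0 0 0 0 0;0.0854 0 0 0 0 0 0;0.0854 0 0 0 0 0 0;0.0854 0 0 0 0 0 0;0.0854 0 0 0 0 0 0;0.0854 0 0 0 0 0 0'; python3 -c "from workcell import bot; print(bot.job_done())"
```

```text
clock: 38.68
position: [0.5681, 0.3154, 0.1379]
tool_rot: [-3.141, 0.0, 1.559]
force: [-0.6, -0.0, 0.6]
grip_width: 0.0856
finger_force: 0.0
the job is handed in; nothing more can be done
None
```

I handed the job in at 38.7 s with all five pieces lying flat in the trays matching their shapes and the jar and foil roll where they began; that is from the final pictures, as the hand-in returned no verdict.

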